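# Index the fixture stop one hole and hold its lock pin home

## Task

Book the changeover first: squeeze the trigger of the hand scanner in the bench cradle all the way and let it spring fully back. Then pull up the lock plunger of the fixture's sliding stop, slide the stop to the very next hole in the tube, towards the aluminium housing and away from the open tin, and let the pin into that hole. Finish while still holding: the gripper stays on the plunger knob and keeps it pressed down so that the pin is fully home; leave the housing, tin, screwdriver and parts bin where they are.

Things in the scene. Friction and masses are not known exactly. Their poses are not given: they have to be found in the camera images.
- fixture: Width fixture fixed to the bench: dark steel base plate 120 x 350 x 10 mm, origin at the centre of its underside. Above its middle an aluminium square tube 30 mm wide runs along the fixture's y axis, top face 52 mm above the bench, with five 13 mm holes in its top at y = -70, -35, 0, 35, 70 mm (x = 0). The housing stands at one end of the base plate, the tin at the other; which is where varies.
- stop (a point): Centre of the top face of the sliding stop, 59 mm above the bench: a blue sleeve on the tube, 56 mm long along the tube and 44 mm wide, with an aluminium and rubber block on its +x side. It carries the lock plunger upright above this point.
- sleeve (a joint): Position of the sleeve and of the pin axis along the fixture's y axis (m): the pin stands at fixture y = this value. Starts near 0, locked by the pin in the middle hole (2 to 3 mm of play either way). Range -0.074 to 0.074; about 2.5 N of sliding friction.
- plunger (a joint): Lift of the lock plunger (m), 0 to 0.020. 0 = pin fully home, 12 mm deep in the tube. The 9 mm round-nosed pin is clear of the tube from 0.012 up. With the knob free its spring rests at about 0.005: the pin then locks but is not home. 700 N/m either way: about 4 N of push holds it home, about 11 N pulls it to the top.
- knob (a point): Centre of the plunger's black round knob, 26 mm diameter, 24 mm tall, axis vertical, to be gripped from above. It is 93 mm above the bench when the pin is home and rises with the plunger. Below the knob a 20 mm round steel barrel goes down to the sleeve.
- scanner: Grey pistol-grip hand scanner on its side in a cradle fixed to the bench. Origin on the bench below the middle of the grip, a bar along the scanner's x axis (x -65 to 50 mm), 28 mm wide (y -14 to 14), 32 mm tall, centre 85 mm above the bench, free above and at both sides. The barrel at x = 50 to 100 mm, top 110 mm above the bench, points along +y at a striped card.
- trigger (a joint): Black trigger blade (68 mm long, 8 mm thick, 26 mm tall) on the +y side of the grip, hinged upright at scanner x = 40, y = 20 mm. 0 = released, 0.28 rad = squeezed fully against its stop, blade then parallel to the grip. A spring returns it: about 5 N at x = 0 when squeezed.
- squeeze (a point): Point fixed to the scanner, 85 mm above the bench, midway between the outer face of the fully squeezed trigger and the back of the grip (scanner x = 0, y = 5 mm). Grip and trigger together are here 38 mm wide squeezed and about 53 mm released (from y = -14 to +39 mm); squeeze along the scanner's y axis, fingers pointing down.
- housing: Small cast aluminium housing, loose, 56 x 44 x 30 mm with a round boss 36 mm wide on top (44 mm tall in all), on one end of the fixture's base plate, 145 mm from its centre. Origin at the centre of its underside. It tells which way to move the stop; leave it alone.
- tin: Open rectangular steel tin of brass screws, loose, 60 x 44 x 28 mm, on the other end of the base plate. Origin at the centre of its underside. Leave it alone.
- screwdriver: Screwdriver lying loose on the bench beyond the fixture. Leave it alone.
- bin: Open blue plastic parts bin, loose, 90 x 130 x 60 mm, on the far side of the bench. Leave it alone.
Things that resemble listed ones, but are neither listed nor needed, are in the scene too. What is meant by the scanner is not orange, and is the larger of those in its own colour.

How it is judged:
On the way, in this order (a step that is already met when the one before it is completed fails the run):
1. the scanner trigger is squeezed fully, with the stop still locked in the middle hole (value of joint trigger above 0.24 rad and value of joint sleeve between -0.004 and 0.004 m and value of joint plunger below 0.01 m), for 0.1 s.
2. the trigger is let go and has sprung back, with the stop still locked in the middle hole (value of joint trigger below 0.05 rad and value of joint sleeve between -0.004 and 0.004 m and value of joint plunger below 0.01 m), for 0.1 s.
3. the plunger is pulled up by the gripper until its pin is clear of the tube (value of joint plunger above 0.0115 m and contact force between the fingers and plunger above 1 N), for 0.1 s.
4. the pin is down in the next hole towards the housing (((y of housing in the frame of fixture above 0 m and value of joint sleeve between 0.031 and 0.039 m) or (y of housing in the frame of fixture below 0 m and value of joint sleeve between -0.039 and -0.031 m)) and value of joint plunger below 0.007 m), for 0.1 s.
At the end, for the whole second after the job is handed in: Sleeve at rest within 4 mm of the next hole towards the housing, pin held fully home (plunger joint below 2 mm) by the fingers, which bear on the plunger with more than 1.5 N; scanner trigger released (below 0.05 rad). The program finishes while holding (((y of housing in the frame of fixture above 0 m and value of joint sleeve between 0.031 and 0.039 m) or (y of housing in the frame of fixture below 0 m and value of joint sleeve between -0.039 and -0.031 m)) and value of joint plunger below 0.002 m and contact force between the fingers and plunger above 1.5 N and value of joint trigger below 0.05 rad and velocity of joint sleeve between -0.01 and 0.01 m/s); the arm keeps its last pose, push and grip.
It fails at once if the housing is pushed away by more than 20 mm (distance of housing from where it was at the start of the episode above 0.02 m).
It fails at once if the tin is pushed away by more than 20 mm (distance of tin from where it was at the start of the episode above 0.02 m).
It fails at once if the screwdriver is pushed away by more than 20 mm (distance of screwdriver from where it was at the start of the episode above 0.02 m).
It fails at once if the bin is pushed away by more than 20 mm (distance of bin from where it was at the start of the episode above 0.02 m).
It also fails if it takes over 45 s, if anything falls off the work surface, if the arm or the gripper's body presses on something with over 40 N, if the wrist force passes 120 N, or if a joint passes its speed limit or range.

## Robot

A 6-joint arm with a two-finger parallel gripper is mounted at the origin on the work surface. World frame = base frame: x ahead of the robot, y to its left, z up, the work surface at z = 0. Lengths are in m, angles in rad, forces in N, time in s.
With the tool pointing down it reaches from about 0.35 to 0.8 m from the base axis. Payload 7.3 kg.
Tool frame: the origin (TCP) lies midway between the tips of the shut fingers; the grasp point (between the pads) lies 19 mm behind it (tcp_to_grasp is the distance from the TCP to the grasp point, in m); z points along the fingers, y is the line along which they close (so a half turn about z gives the same grasp; the last joint's range is limited). The gripper opens to 85 mm and grips with 20 to 120 N. Pads are 22 mm wide; open, the fingers measure 114 mm over their backs; the gripper's body (76 mm by 85 mm) begins 54 mm behind the grasp point. The pads swing forward as they close: fully open they stand 13 mm farther back than shut.
Start: joints at [-1.309, 0.342, 1.524, -0, 1.275, -0.146], TCP at [0.208, -0.482, 0.231] pointing down, gripper open.
Joint ranges: [-2.53, 2.53], [-0.77, 2.02], [0.04, 2.7], [-1, 4.14], [0.28, 2.66], [-3.11, 3.11]. Speed limits (rad/s): [2.57, 2.57, 3.14, 3.14, 3.14, 3.14].

## Interface

Orientations are given as a unit quaternion [w, x, y, z].
In Python, from cell import get_state, read_camera, finish_job, tcp_to_grasp gives the robot as it stands. The module is installed in compiled form; this text tells all that it offers.
- The arm moves only by the tool servo_tool, never from a script. Its argument "deltas" is text: rows parted by semicolons, each of 7 numbers parted by spaces: the finger opening in mm, from 0 to 85.4, then the shift along the tool's x, y, z each as a share of 0.4 m, from -1 to 1, then the turn, a rotation vector about the tool's x, y, z each as a share of 0.1 rad, from -1 to 1. In form: fingers tx ty tz wx wy wz; .... A call has exactly 8 rows; each row shifts and turns the commanded pose from where the row before left it, along the tool's axes as they then stand; what a row does not reach is not made up. A row lasts 1/8 s, in which the tool goes at most 62.5 mm and 10.7 degrees, less where a joint would pass 70% of its speed; a pose out of reach is approached as far as the arm can. A call with a number of a shift or a turn outside -1 to 1 is refused whole. A call with a gripper value outside its range is refused whole. The fingers move at their own pace and stop on an object; "squeeze" is the grip in N (left out, the last holds). Time passes only in rows, so rows that do not move let the fingers close, or fill a call up. It gives the time, the measured TCP pose, the force, the opening and the grip force at its end, in the units of the state.
- get_state(): the state, without advancing time (a new reading comes with each control period).
- read_camera(name): name is "scene" or "top" or "wrist"; returns a dict with "img" (384x512x3 uint8, red, green, blue), "fx", "fy", "cx", "cy" (pixels), "eye" and "orientation" of the camera in the world. Camera axes: x right, y up, looking along -z (the intrinsics and any distortion apply to the point x, -y, -z); pixel columns grow to the right and rows downward; lengths in m; the calibration is good to about 2 mm. A picture is of the moment at which its call begins. There is no depth.
- finish_job(): hands the job in; it is judged then, once.
The state is a dict: "t": time; "joint_pos": joint angles; "dq": joint speeds; "tau": joint torques, N m; "eef_pos": TCP position; "orientation": TCP orientation; "ft_force": force on the tool from outside, world axes, zero at the start; "moment": the same for the moment, N m; "opening": opening from 0.0 (shut) to 1.0 (fully open); "finger_force": force on a finger pad.
Only numpy, scipy, OpenCV 4.12 (cv2) and the standard library are available. Lean on these libraries where they do the work, as an engineer would, in place of code of your own. Each camera call takes 0.05 s, during which the arm holds its last target. There are 200 camera calls.

## Working session

There is one attempt and no reset: what is moved stays moved. The work goes in short steps, Python scripts to look and compute and a tool call to move; the robot and the scene stay as the last step left them, time stands still between calls to the robot, and variables do not carry over. Pictures are saved under pics/ and viewed, at most 10 in all, crops included, and the job is handed in when it is done.

Besides the shell and the picture viewer there is one more tool, called after "Request:" in YAML: its name, and indented under it one key for each argument. servo_tool: Moves the arm, as the interface text tells. Shift numbers are shares of 0.4 m and turn numbers shares of 0.1 rad, none past 1 either way. Its arguments: {"type":"object","properties":{"deltas":{"type":"string"},"squeeze":{"type":"number"}},"required":["deltas"]}

```bash
mkdir -p pics; cat > h.py <<'E'
import numpy as np,cv2
from scipy.spatial.transform import Rotation as R
from cell import *
def rot(q): return R.from_quat([q[1],q[2],q[3],q[0]]).as_matrix()
def snap(n,f):
    c=read_camera(n); cv2.imwrite('pics/'+f,c['img'][:,:,::-1]); return c
def ray(c,u,v,z):
    d=rot(c['orientation'])@np.array([(u-c['cx'])/c['fx'],-(v-c['cy'])/c['fy'],-1]); e=np.array(c['eye']); return e+d*(z-e[2])/d[2]
def proj(c,p):
    q=rot(c['orientation']).T@(np.array(p)-c['eye']); return c['cx']-c['fx']*q[0]/q[2], c['cy']+c['fy']*q[1]/q[2]
E
python3 - <<'E'
from h import *
import pickle
cs={n:snap(n,n+'0.png') for n in('top','scene')}
pickle.dump(cs,open('c0.pkl','wb'))
for n,c in cs.items(): print(n,{k:v for k,v in c.items() if k!='img'})
s=get_state();print(s['t'],s['eef_pos'],s['orientation'],tcp_to_grasp)
E
```

```text
top {'fx': 463.86471432770554, 'fy': 463.86471432770554, 'cx': 259.87297672914326, 'cy': 191.5156072038652, 'eye': array([0.42677184, 0.0968528 , 1.50887741]), 'orientation': array([ 0.70779056,  0.030146  , -0.0286615 , -0.70519661])}
scene {'fx': 414.08992712196715, 'fy': 414.08992712196715, 'cx': 262.1490886826073, 'cy': 196.49942338926596, 'eye': array([1.46248833, 0.59541033, 1.09287755]), 'orientation': array([0.46174807, 0.20200353, 0.33585157, 0.79573049])}
0.1 [ 0.20815453 -0.48158936  0.23070068] [-6.91402014e-04  9.79283552e-01  2.02492584e-01 -2.34461840e-05] 0.0187
```

View pics/top0.png

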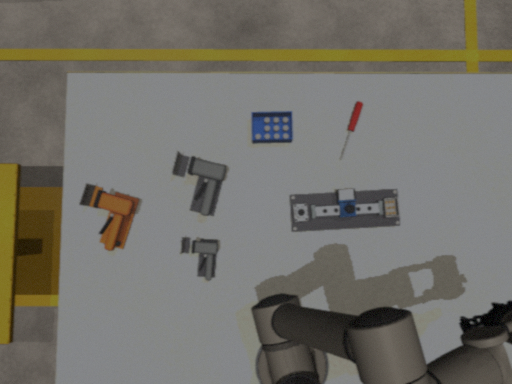

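View pics/scene0.png

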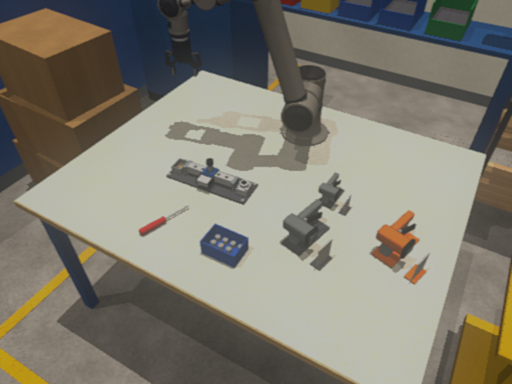

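The top view shows the larger grey scanner at about (205,185) with its card on the left. The fixture is at (345,210), with the housing at its left end (302,212) and the tin at its right end (390,207). The block is on the world +x side, so the stop goes towards +y. In the scene view, the knob is at (210,162).

```bash
python3 - <<'E'
from h import *
import pickle
c=pickle.load(open('c0.pkl','rb'))['top'];im=c['img'][:,:,::-1]
a=cv2.resize(im[145:225,165:235],None,fx=5.5,fy=5.5,interpolation=cv2.INTER_CUBIC)
b=cv2.resize(im[180:240,285:405],None,fx=5.5,fy=5.5,interpolation=cv2.INTER_CUBIC)
b=b[:, :660]
o=np.zeros((440,400,3),np.uint8);o[:a.shape[0],:a.shape[1]]=a
cv2.imwrite('pics/sc.png',cv2.convertScaleAbs(a,alpha=1.6)); cv2.imwrite('pics/fx.png',cv2.convertScaleAbs(b,alpha=1.6))
# dark fixture plate
g=im[180:240,280:410].astype(int).max(2); m=(g<110).astype(np.uint8)
r=cv2.minAreaRect(max(cv2.findContours(cv2.morphologyEx(m,3,np.ones((9,9))),0,2)[0],key=cv2.contourArea));p=cv2.boxPoints(r)+[280,180]
for q in p: print(q,ray(c,*q,0.01).round(4))
print('ctr',ray(c,*p.mean(0),0.01))
E
```

```text
[288.52626801 191.63059235] [0.5517 0.0073 0.01  ]
[397.27218628 185.47516251] [ 0.573  -0.3454  0.01  ]
[399.54720306 225.66713715] [ 0.443 -0.35   0.01 ]
[290.80128479 231.82256699] [4.219e-01 2.000e-04 1.000e-02]
ctr [ 0.49716683 -0.17193728  0.01      ]
```

View pics/sc.png

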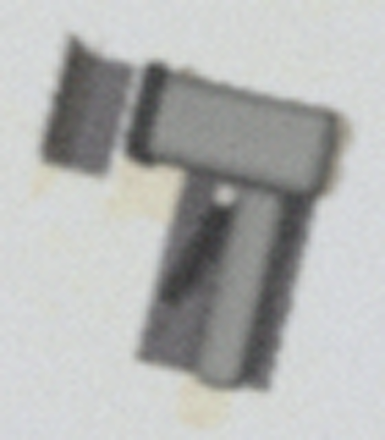

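View pics/fx.png

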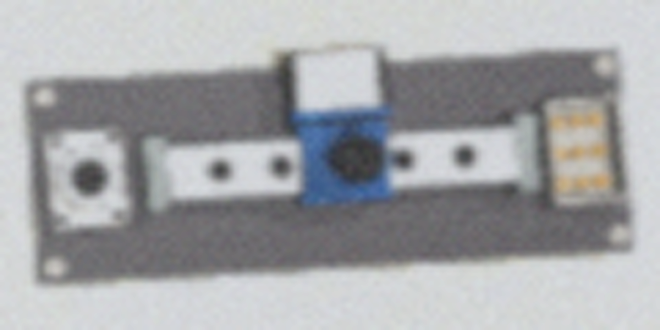

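The scanner crop shows the grip bar running from (260,195) to (222,383), the white hinge pin at (224,195), and the barrel pointing left. The fixture crop shows the knob at (353,158), with the housing boss on the left at (90,178) and the tin on the right.

```bash
python3 - <<'E'
from h import *
import pickle
c=pickle.load(open('c0.pkl','rb'))['top']
P=lambda x,y,z:ray(c,165+x/5.5-.4,145+y/5.5-.4,z)
a=P(260,195,.101);b=P(221,385,.101);h=P(224,195,.1)
print('grip',a,b,'hinge',h)
bar=[P(*q,.11) for q in((190,75),(335,115),(325,193),(150,160))];print('barrel',np.round(bar,4))
d=(bar[0]-bar[1])[:2];print('yaw barrel',np.arctan2(-d[0],d[1]));d=(a-b)[:2];print('yaw grip',np.arctan2(d[1],d[0]))
yaw=np.arctan2(d[1],d[0])
for t in (yaw,(yaw+np.arctan2(-(bar[0]-bar[1])[0],(bar[0]-bar[1])[1]))/2):
  X=np.array([np.cos(t),np.sin(t)]);Y=np.array([-X[1],X[0]])
  print('origin from grip end',b[:2]+.065*X,'from hinge',h[:2]-.04*X-.02*Y,'sq',b[:2]+.065*X+.005*Y)
k=ray(c,285+353/5.5-.4,180+158/5.5-.4,.11);print('knob',k)
for q in((221,170),(281,166),(403,159),(465,156)): print('hole',ray(c,285+q[0]/5.5-.4,180+q[1]/5.5-.4,.052))
s=get_state();T=rot(s['orientation']);print(T.round(3))
E
```

```text
grip [0.5787397  0.24668587 0.101     ] [0.47328408 0.26690041 0.101     ] hinge [0.57877681 0.26679132 0.1       ]
barrel [[0.6444 0.2853 0.11  ]
 [0.6224 0.2048 0.11  ]
 [0.579  0.2099 0.11  ]
 [0.597  0.3067 0.11  ]]
yaw barrel -0.2672855074139878
yaw grip -0.18939027725760918
origin from grip end [0.53712183 0.2546635 ] from hinge [0.53572684 0.25467934] sq [0.53806313 0.25957409]
origin from grip end [0.53659694 0.25218708] from hinge [0.53528787 0.25636479] sq [0.53772873 0.2570573 ]
knob [ 0.49349303 -0.16832123  0.11      ]
hole [ 0.48912914 -0.10389931  0.052     ]
hole [ 0.49153893 -0.13816596  0.052     ]
hole [ 0.49579257 -0.2078504   0.052     ]
hole [ 0.49763621 -0.24326598  0.052     ]
[[ 0.918  0.397 -0.   ]
 [ 0.397 -0.918  0.001]
 [ 0.    -0.001 -1.   ]]
```

Request:
servo_tool:
  deltas: "85 0.11 -0.065 0 0 0 0;85 0.11 -0.065 0 0 0 0;85 0.11 -0.065 0 0 0 0;85 0.11 -0.065 0 0 0 0;85 0.11 -0.065 0 0 0 0;85 0.11 -0.065 0 0 0 0;85 0.11 -0.065 0 0 0 0;85 0.11 -0.065 0 0 0 0"
  squeeze: 30

```text
t: 1.1
eef_pos: [0.4495, -0.1499, 0.2311]
orientation: [-0.0, 0.979, 0.202, -0.0]
ft_force: [1.3, -1.4, -0.2]
opening: 0.997
finger_force: 0.0
```

Request:
servo_tool:
  deltas: "85 0.06 -0.106 0 0 0 0;85 0.06 -0.106 0 0 0 0;85 0.06 -0.106 0 0 0 0;85 0.06 -0.106 0 0 0 0;85 0.06 -0.106 0 0 0 0;85 0.06 -0.106 0 0 0 0;85 0.06 -0.106 0 0 0 0;85 0.06 -0.106 0 0 0 0"

```text
t: 2.1
eef_pos: [0.4904, 0.2377, 0.2309]
orientation: [0.0, 0.979, 0.203, -0.0]
ft_force: [0.3, -0.4, -0.8]
opening: 0.995
finger_force: 0.0
```

Request:
servo_tool:
  deltas: "85 0 0 0 0 0 0.9;85 0 0 0 0 0 0.9;85 0 0 0 0 0 0.9;85 0 0 0 0 0 0.9;85 0 0 0 0 0 0.9;85 0 0 0 0 0 0.9;85 0 0 0 0 0 0.9;85 0 0 0 0 0 0"

```text
t: 3.1
eef_pos: [0.4904, 0.2361, 0.2309]
orientation: [0.0, 0.994, -0.11, -0.0]
ft_force: [0.5, 0.3, -1.1]
opening: 0.998
finger_force: 0.0
```

```bash
cat >> h.py <<'E'
def togo(p,yaw):
    s=get_state();T=rot(s['orientation']);d=np.array(p)-s['eef_pos']
    y=np.arctan2(T[1,0],T[0,0])
    print('t',round(s['t'],2),'pos',np.round(s['eef_pos'],4),'yaw',round(y,3),'z',T[:,2].round(3),'shift units',(T.T@d/.4).round(3),'turn units',round((y-yaw)/.1,2))
E
python3 - <<'E'
from h import *
import pickle
togo([.537,.258,.2],-.22)
c=snap('wrist','w1.png');pickle.dump(c,open('w1.pkl','wb'));print(c['eye'],c['fx'],rot(c['orientation']).round(2))
print(proj(c,[.537,.258,.085]))
E
```

```text
t 3.1 pos [0.4904 0.2361 0.2309] yaw -0.221 z [-0.001 -0.    -1.   ] shift units [ 0.102 -0.079  0.077] turn units -0.01
[0.56875341 0.21856248 0.37371156] 283.83428223046025 [[-0.22  0.93  0.3 ]
 [-0.98 -0.21 -0.07]
 [ 0.   -0.31  0.95]]
(np.float64(224.96096316030787), np.float64(135.77076913659158))
```

View pics/w1.png

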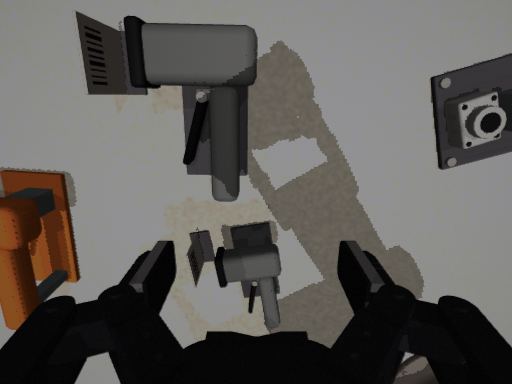

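The wrist view shows the scanner aligned with the tool. The grip is a vertical bar from column 211 to 240 ending at row 200, the hinge pin is at (201,97), and the trigger end is at (188,162).

```bash
python3 - <<'E'
from h import *
import pickle
c=pickle.load(open('w1.pkl','rb'))
t=-.22;X=np.array([np.cos(t),np.sin(t)]);Y=np.array([-X[1],X[0]])
e=np.array([ray(c,u,v,z)[:2] for u,v,z in((226,198,.095),(212,150,.1),(239,150,.1),(201,97,.1),(212,100,.1),(239,100,.1),(188,162,.095))])
rel=e-[.532,.2566]
print(np.c_[rel@X,rel@Y].round(4))
E
```

```text
[[-0.0587  0.0026]
 [-0.0071  0.0139]
 [-0.0071 -0.0123]
 [ 0.042   0.0216]
 [ 0.0394  0.0116]
 [ 0.0394 -0.0133]
 [-0.0201  0.0394]]
```

Request:
servo_tool:
  deltas: "85 0.048 -0.043 0.02 0 0 0.2;85 0.048 -0.043 0.03 0 0 0;85 0 0 0.08 0 0 0;85 0 0 0.08 0 0 0;85 0 0 0.08 0 0 0;85 0 0 0.08 0 0 0;85 0 0 0.04 0 0 0;85 0 0 0 0 0 0"

```text
t: 4.15
eef_pos: [0.5354, 0.2606, 0.0664]
orientation: [0.001, 0.993, -0.12, -0.001]
ft_force: [-0.9, 0.1, 1.2]
opening: 0.994
finger_force: 0.0
```

Request:
servo_tool:
  deltas: "30 0 0 0 0 0 0;30 0 0 0 0 0 0;30 0 0 0 0 0 0;30 0 0 0 0 0 0;30 0 0 0 0 0 0;30 0 0 0 0 0 0;30 0 0 0 0 0 0;30 0 0 0 0 0 0"

```text
t: 5.15
eef_pos: [0.5373, 0.2628, 0.0693]
orientation: [-0.002, 0.993, -0.12, 0.002]
ft_force: [-0.0, 8.1, 5.0]
opening: 0.433
finger_force: 32.1
```

```bash
python3 - <<'E'
from h import *
import pickle
togo([.5352,.2615,.068],-.24);print(get_state()['opening']*85.4,get_state()['finger_force'])
snap('wrist','w2.png')
E
```

```text
t 5.15 pos [0.5373 0.2628 0.0693] yaw -0.241 z [ 0.005  0.004 -1.   ] shift units [-0.004  0.005  0.003] turn units -0.01
36.96894169625602 32.12378650903702
```

View pics/w2.png

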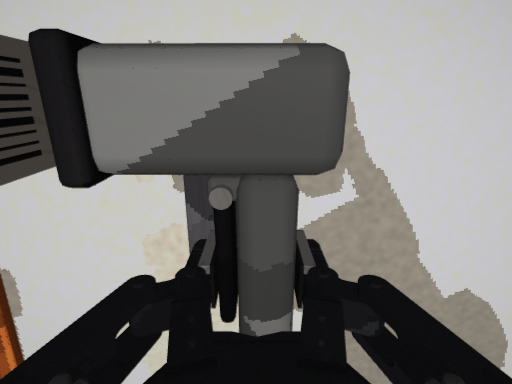

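The blade is at columns 215–237, parallel to and flush against the grip, with 37 mm between the pads. The trigger is fully squeezed, so I'll let it go and move on.

Request:
servo_tool:
  deltas: "30 0 0 0 0 0 0;30 0 0 0 0 0 0;85 0 0 0 0 0 0;85 0 0 0 0 0 0;85 0 0 0 0 0 0;85 0 0 0 0 0 0;85 0 0 0 0 0 0;85 0 0 0 0 0 0"

```text
t: 6.2
eef_pos: [0.5358, 0.2606, 0.0672]
orientation: [0.0, 0.993, -0.121, -0.0]
ft_force: [-0.8, 0.1, -0.7]
opening: 0.995
finger_force: 0.0
```

Request:
servo_tool:
  deltas: "85 0 0 -0.06 0 0 0;85 0 0 -0.08 0 0 0;85 0 0 -0.08 0 0 0;85 0 0 -0.08 0 0 0;85 0 0 -0.08 0 0 0;85 0 0 -0.02 0 0 -1;85 0 0 0 0 0 -1;85 0 0 0 0 0 -1"

```text
t: 7.2
eef_pos: [0.5358, 0.2607, 0.2275]
orientation: [0.0, 1.0, 0.031, 0.0]
ft_force: [-0.1, 0.2, 0.3]
opening: 0.997
finger_force: 0.0
```

```bash
python3 - <<'E'
from h import *
togo([.45,-.17,.2],.061)
c=snap('wrist','w3.png')
E
```

```text
t 7.2 pos [0.5358 0.2607 0.2275] yaw 0.061 z [ 0. -0. -1.] shift units [-0.28   1.062  0.069] turn units 0.0
```

View pics/w3.png

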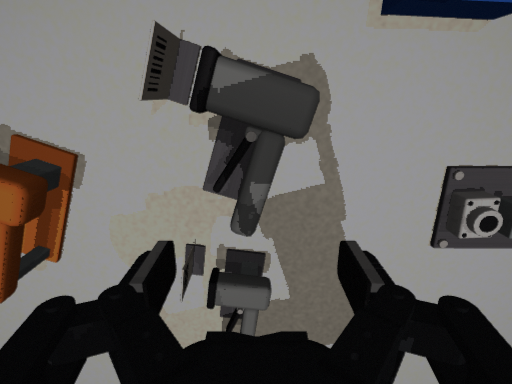

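The trigger blade, (218,190) to (250,137), stands away from the grip again, so it has sprung back. Next I'll move over the fixture.

Request:
servo_tool:
  deltas: "85 -0.035 0.133 0.005 0 0 0;85 -0.035 0.133 0.005 0 0 0;85 -0.035 0.133 0.005 0 0 0;85 -0.035 0.133 0.005 0 0 0;85 -0.035 0.133 0.005 0 0 0;85 -0.035 0.133 0.005 0 0 0;85 -0.035 0.133 0.005 0 0 0;85 -0.035 0.133 0.005 0 0 0"

```text
t: 8.25
eef_pos: [0.4481, -0.1723, 0.2114]
orientation: [0.0, 1.0, 0.028, 0.0]
ft_force: [-0.1, 0.3, -0.3]
opening: 0.996
finger_force: 0.0
```

```bash
python3 - <<'E'
from h import *
import pickle
togo([.4935,-.172,.2],.061)
c=snap('wrist','w4.png');pickle.dump(c,open('w4.pkl','wb'))
print(proj(c,[.4935,-.172,.11]),proj(c,[.4914,-.1382,.052]))
E
```

```text
t 8.25 pos [ 0.4481 -0.1723  0.2114] yaw 0.056 z [ 0. -0. -1.] shift units [0.113 0.006 0.029] turn units -0.05
(np.float64(258.7839992478112), np.float64(137.5013810947109)) (np.float64(226.0690790102749), np.float64(129.82147596165578))
```

View pics/w4.png

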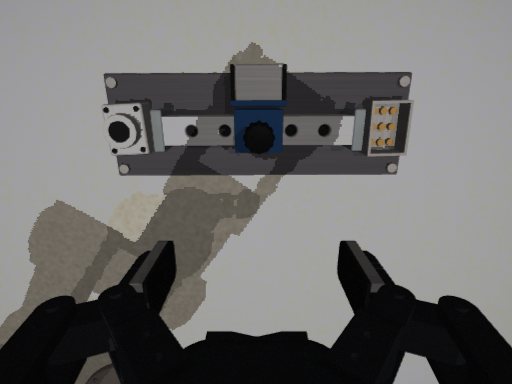

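The knob is at (259,137), as predicted, midway between holes (225,130) and (291,130). The fixture is square to the tool, with the housing left and the tin right.

Request:
servo_tool:
  deltas: "85 0.057 0 0.01 0 0 0;85 0.056 0 0.021 0 0 0;85 0 0 0.07 0 0 0;85 0 0 0.07 0 0 0;85 0 0 0.07 0 0 0;85 0 0 0.06 0 0 0;85 0 0 0.03 0 0 0;85 0 0 0 0 0 0"
  squeeze: 60

```text
t: 9.3
eef_pos: [0.4936, -0.1678, 0.0785]
orientation: [-0.0, 1.0, 0.029, -0.001]
ft_force: [0.5, 0.6, -0.3]
opening: 0.994
finger_force: 0.0
```

Request:
servo_tool:
  deltas: "15 0 0 0 0 0 0;15 0 0 0 0 0 0;15 0 0 0 0 0 0;15 0 0 0 0 0 0;15 0 0 0 0 0 0;15 0 0 0 0 0 0;15 0 0 0 0 0 0;15 0 0 0 0 0 0"

```text
t: 10.3
eef_pos: [0.4942, -0.1687, 0.0793]
orientation: [0.001, 1.0, 0.029, 0.001]
ft_force: [-1.5, -5.0, 3.4]
opening: 0.287
finger_force: 58.8
```

Request:
servo_tool:
  deltas: "15 0 0.007 -0.01 0 0 0;15 0 0 -0.01 0 0 0;15 0 0 -0.01 0 0 0;15 0 0 0 0 0 0;15 0 0 0 0 0 0;15 0 0 0 0 0 0;15 0 0 0 0 0 0;15 0 0 0 0 0 0"

```text
t: 11.3
eef_pos: [0.494, -0.1702, 0.0904]
orientation: [-0.0, 1.0, 0.029, -0.0]
ft_force: [4.2, 2.9, -7.0]
opening: 0.286
finger_force: 59.2
```

```bash
python3 - <<'E'
from h import *
y=np.array([-.061,.998])
m=np.array([.4935,-.1733]);p=m+.035*y;print(p)
togo([p[0],p[1],.0915],.061);s=get_state();print(s['ft_force'],s['moment'],s['opening'])
E
```

```text
[ 0.491365 -0.13837 ]
t 11.3 pos [ 0.494  -0.1702  0.0904] yaw 0.058 z [-0.     0.001 -1.   ] shift units [-0.002 -0.08  -0.003] turn units -0.03
[ 4.16634615  2.8714354  -7.0103996 ] [ 0.41096141 -0.86007611 -0.05844468] 0.28648328453850075
```

Request:
servo_tool:
  deltas: "15 0 0 -0.003 0 0 0;15 0 -0.016 0 0 0 0;15 0 -0.016 0 0 0 0;15 0 -0.016 0 0 0 0;15 0 -0.016 0 0 0 0;15 0 -0.016 0 0 0 0;15 0 0 0 0 0 0;15 0 0 0 0 0 0"

```text
t: 12.3
eef_pos: [0.492, -0.138, 0.092]
orientation: [-0.001, 1.0, 0.029, -0.0]
ft_force: [4.9, 3.3, -7.2]
opening: 0.282
finger_force: 59.4
```

```bash
python3 - <<'E'
from h import *
import pickle
togo([.4914,-.1384,.0925],.061);s=get_state();print(s['ft_force'],s['opening'])
c=snap('wrist','w5.png');pickle.dump(c,open('w5.pkl','wb'))
for k in(-70,-35,0,35,70): print(k,np.round(proj(c,[.4935-.061*k/1e3,-.1733+.998*k/1e3,.052]),0))
E
```

```text
t 12.3 pos [ 0.492 -0.138  0.092] yaw 0.058 z [-0.     0.001 -1.   ] shift units [-0.002  0.001 -0.001] turn units -0.03
[ 4.91784814  3.30140187 -7.2144061 ] 0.28239669898222663
-70 [407. 216.]
-35 [357. 216.]
0 [307. 216.]
35 [257. 216.]
70 [207. 216.]
```

View pics/w5.png

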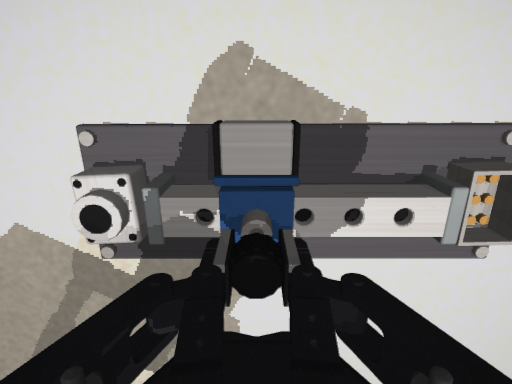

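Visible holes at columns 205, 304, 353 and 403 put the target hole at about 254.5. The sleeve spans 219–294, centre 256.5, so it is about 1 mm short. I'll nudge it and lower.

Request:
servo_tool:
  deltas: "15 0 -0.003 0 0 0 0;15 0 0 0.01 0 0 0;15 0 0 0.01 0 0 0;15 0 0 0.01 0 0 0;15 0 0 0.01 0 0 0;15 0 0 0 0 0 0;15 0 0 0 0 0 0;15 0 0 0 0 0 0"

```text
t: 13.35
eef_pos: [0.4922, -0.1377, 0.0764]
orientation: [0.0, 1.0, 0.029, 0.0]
ft_force: [2.0, 0.8, 3.6]
opening: 0.281
finger_force: 60.4
```

Request:
servo_tool:
  deltas: "15 0 0 0.005 0 0 0;15 0 0 0.005 0 0 0;15 0 0 0 0 0 0;15 0 0 0 0 0 0;15 0 0 0 0 0 0;15 0 0 0 0 0 0;15 0 0 0 0 0 0;15 0 0 0 0 0 0"

```text
t: 14.35
eef_pos: [0.4925, -0.1381, 0.075]
orientation: [0.001, 1.0, 0.029, 0.001]
ft_force: [-6.4, 2.3, 29.3]
opening: 0.286
finger_force: 63.3
```

Request:
servo_tool:
  deltas: "15 0 0 -0.002 0 0 0;15 0 0 0 0 0 0;15 0 0 0 0 0 0;15 0 0 0 0 0 0;15 0 0 0 0 0 0;15 0 0 0 0 0 0;15 0 0 0 0 0 0;15 0 0 0 0 0 0"

```text
t: 15.35
eef_pos: [0.4925, -0.1381, 0.0751]
orientation: [0.001, 1.0, 0.029, 0.001]
ft_force: [-4.6, 0.4, 21.9]
opening: 0.289
finger_force: 62.5
```

```bash
python3 - <<'E'
from h import *
snap('wrist','w6.png')
E
```

```text
(no output)
```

View pics/w6.png

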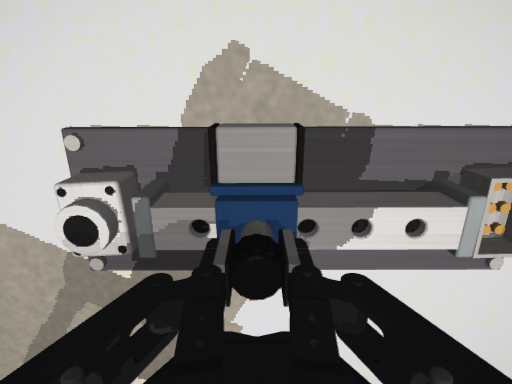

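The sleeve spans columns 215–298, centred between holes 200 and 307, which is the next hole towards the housing. The gripper is pressing against a hard stop at 22 N with the pin home.

```bash
python3 -c "
from cell import *
print(finish_job())"
```

```text
the job is handed in; nothing more can be done
None
```

I handed the job in at about 15 s, with no verdict returned: the trigger was squeezed and sprang back, the stop is one hole nearer the housing, and the gripper is still pressing the knob down with about 22 N, pin home judging by the hard stop.

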